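Draw the safety bolt of the riffle box and let its gate drop

TASK

Close the outlet of the riffle box: press the spring catch on its top fully down with one fingertip and, while you keep it pressed down, push the upright tab of the bolt with the other fingertip as far as it goes, away from the gate, so that the gate drops across the outlet. Then take the hand away so that the catch springs back up and locks the drawn bolt. Only push, and leave everything else standing where it is.

Things in the scene. Friction and masses are not known exactly. Their poses are not given: they have to be found in the camera images.
- riffle_box: Fixed sheet iron box 240 (x) x 300 (y) x 120 high, flat top (deck). Origin: centre of underside. Its x points to the outlet side, where the raised gate sticks out; z up; turned about z up to 0.4 rad. 'Box' directions below are its axes. On the deck, parallel to box x: bolt at box y = 0, catch pad at y = -66. A low open hopper, rim 30 above the deck, fills box y = 50 to 144.
- pad_top (a point): Centre of the top face of the catch pad: flat steel strip 100 long (box x) x 26 wide x 4 thick, 46 above the deck when up, centred at box x = 35, y = -66. Pressed anywhere it goes straight down, level, 10 at most, against a spring (3 N at first, 7 N at the bottom). It does not move along with the bolt: the fingertip slides along it. Axes as the box's.
- tab_top (a point): Centre of the top edge of the bolt's upright tab: iron plate 8 thick (box x) x 26 wide (box y) x 40 high, top 66 above the deck, at box x = 45, y = 0 at the start. Moves with the bolt to box -x. Push its gate-side (+x) face: behind that face 45 of bare bolt lie free for a fingertip, up to a guide. Axes as the box's.
- catch (a joint): Travel of the spring catch (m): 0 up, 0.010 fully down. Its pawl stands between lugs on the bolt and blocks it until the catch is 0.006 or more down. Let go halfway, the pawl rises between the lugs and blocks the bolt again.
- bolt (a joint): Travel of the bolt (m): 0 shut, 0.044 fully drawn towards box -x, at its stop. About 2 N of friction, up to 2 N more under the gate; stays where left. From 0.040 on the catch can rise fully again. The bolt is a square bar 12 x 12, top 26 above the deck, in two guides with tops 32 above the deck, centred at box x = -55 and 105.
- gate (a joint): Angle of the gate (rad): 0 raised, level, resting on the nose of the bolt; 1.55 hanging down across the outlet. It falls by itself in about 1 s once the nose is drawn from under it (bolt about 0.030 or more).
- gate_edge (a point): Middle of the free edge of the gate: a sheet iron flap 142 wide (box y, centred at box y = -30), 94 from its hinge to its edge. The hinge line is at box x = +128, 28 above the deck.
- pan_front: Loose galvanized catch pan 140 x 200 x 42 high in front of the outlet. Origin under its centre. Bystander.
- malachite: Loose chunk of malachite about 46 x 40 x 40 high, on the deck of the box near the corner at box (-85, -112). Origin under its centre. Bystander.
- tamper: Loose brass-bound wooden tamper, 65 diameter, 160 tall, standing upright on the bench. Origin under its centre. Bystander.
- muller: Loose cast iron muller 110 x 85, 97 high, with a cross handle. Origin under its centre. Bystander.
- brush: Loose hand brush lying along its x axis on the bench beside the box (box -y side). Bystander.
- sample_tin: Loose sample tin, 56 diameter, 70 tall, standing on the bench beside the box (box +y side). Origin under its centre. Bystander.

How it is judged:
By the outcome, as a careful person would: the job done as asked, in the order asked, and still so for the second after the job is handed in, with the robot touching nothing.
It also fails if it takes over 32 s, if anything falls off the work surface, if the arm or the gripper's body presses on something with over 40 N, if the wrist force passes 120 N, or if a joint passes its speed limit or range.

ROBOT

A 6-joint arm with a two-finger parallel gripper is mounted at the origin on the work surface. World frame = base frame: x ahead of the robot, y to its left, z up, the work surface at z = 0. Lengths are in mm, angles in degrees, forces in N, time in s.
With the tool pointing down it reaches from about 350 to 850 mm from the base axis. Payload 8.1 kg.
Tool frame: the origin (TCP) lies at the very end of the fingers, on their centre line; the grasp point (between the pads) lies 19 mm behind it (tcp_to_grasp is the distance from the TCP to the grasp point, in mm); z points along the fingers, x is the direction in which the jaws open and shut, and the axes are right-handed (so a half turn about z gives the same grasp; the last joint's range is limited). The gripper opens to 85 mm and grips with 20 to 120 N. Pads are 22 mm wide; open, the fingers measure 114 mm over their backs; the gripper's body (76 mm by 85 mm) begins 54 mm behind the grasp point. The pads swing forward as they close: fully open they stand 13 mm farther back than shut.
Start: joints at [-80.81, 7.471, 85.268, -0, 87.261, -4.893], TCP at [146.02, -581.965, 231.292] pointing down, gripper open.
Joint ranges: [-169.43, 169.43], [-51.17, 129.36], [1.28, 143.12], [-76.62, 256.62], [0, 156.53], [-152.29, 152.29]. Speed limits (degrees/s): [136.94, 136.94, 159.86, 180, 180, 180].

INTERFACE

Orientations are given as [roll, pitch, yaw] about the fixed x, y, z axes, in that order (R = Rz(yaw) Ry(pitch) Rx(roll)).
In Python, from bench import * gives the robot as it stands. The module is installed in compiled form; this text tells all that it offers.
- The arm moves only by the tool apply_moves, never from a script. Its argument "targets" is text: rows parted by semicolons, each of 7 numbers parted by spaces: the turn, a rotation vector about the tool's x, y, z in rad, then the shift along the tool's x, y, z in cm, then the finger opening in cm, from 0 to 8.54. A call has exactly 5 rows; each row is the pose to reach, as a shift and turn from the pose commanded when the call began, along the tool's axes at that moment; what a row does not reach only later rows make up. A row lasts 1/10 s, in which the tool goes at most 50 mm and 8.59 degrees, less where a joint would pass 70% of its speed; a pose out of reach is approached as far as the arm can. A call with a gripper value outside its range is refused whole. The fingers move at their own pace and stop on an object; "force" is the grip in N (left out, the last holds). Time passes only in rows, so rows that repeat a pose let the fingers close, or fill a call up. It gives the time, the measured TCP pose, the force and the opening at its end, in the units of the state.
- sense(): the state, without advancing time (a new reading comes with each control period).
- snapshot(name): name is "scene" or "top" or "wrist"; returns the picture (480x640x3 uint8, red, green, blue); there is no depth.
- camera_model(name): a dict with "fx", "fy", "cx", "cy" (pixels), "position" and "attitude" of the camera in the world; the wrist camera has in their place "T_tool_cam" (4x4, takes a point from camera to tool coordinates, whose origin is the TCP and whose axes are the tool frame's). Camera axes: x right, y up, looking along -z (the intrinsics and any distortion apply to the point x, -y, -z); pixel columns grow to the right and rows downward; lengths in mm; the calibration is good to about 2 mm. A picture is of the moment at which its call begins: read the wrist's pose just before it. camera_model takes no time and is no camera call.
- hand_in(): hands the job in, once; it reports no verdict.
Trained networks look in the newest picture that a camera, given by its name, has taken for a name from the list of things; names that differ only in an ending like _2 or _b are one class to them, and where a whole thing is asked for, a point or a joint stands for the part that bears it (a point fixed in the world has none). Each returns a list of dicts, best first, with "confidence" (0 to 1); they miss things now and then, are a little off and sometimes report something else, mostly with a low value. They report only what shows in the picture. A call takes as long as a camera call.
- recognise(camera, query): "at" ([row, column] in pixels, amid what is visible of it).
- place_of(camera, query): "at" ([row, column] in pixels: a listed point, or the origin of a listed thing).
The state is a dict: "time": time; "joint_pos": joint angles; "qd": joint speeds; "joint_efforts": joint torques, N m; "tool_pos": TCP position; "tcp_rot": TCP orientation; "ft_force": force on the tool from outside, world axes, zero at the start; "wrist_torque": the same for the moment, N m; "finger_gap": finger opening in mm.
Only numpy, scipy, OpenCV 4.12 (cv2) and the standard library are available. Lean on these libraries where they do the work, as an engineer would, in place of code of your own. Each camera call takes 0.05 s, during which the arm holds its last target. There are 200 camera calls.

## Working session

There is one attempt and no reset: what is moved stays moved. The work goes in short steps, Python scripts to look and compute and a tool call to move; the robot and the scene stay as the last step left them, time stands still between calls to the robot, and variables do not carry over. Pictures are saved under pics/ and viewed, about 8 in all and at most 12, crops included, and the job is handed in when it is done.

Besides the shell and the picture viewer there is one more tool, called after "Request:" as a command line: name --argument value ..., lists and objects as JSON in quotes. apply_moves: Moves the arm, as the interface text tells. Its arguments: {"type":"object","properties":{"targets":{"type":"string"},"force":{"type":"number"}},"required":["targets"]}

```bash
mkdir -p pics; cat > h.py <<'E'
from bench import *
import numpy as np, cv2
from scipy.spatial.transform import Rotation as R
def snap(n,f):
    im=snapshot(n); cv2.imwrite('pics/'+f,im[:,:,::-1]); return im
E
python3 - <<'E'
from h import *
for n in("scene","top"):
    snap(n,n+'0.png'); print(n,camera_model(n))
    for q in("riffle_box","pad_top","tab_top","gate_edge","malachite","tamper","muller","pan_front"):
        print(q,[(np.round(d["at"]),round(d["confidence"],2)) for d in place_of(n,q)[:2]])
print(camera_model("wrist")); print(sense())
E
```

```text
scene {'fx': 449.39557042796764, 'fy': 449.39557042796764, 'cx': 331.2298139808497, 'cy': 236.96927019665065, 'position': array([1387.38389579,  484.52481861,  829.66752074]), 'attitude': array([ 52.78441183,   1.08699174, 120.03543641])}
riffle_box [(array([246., 319.]), 0.61)]
pad_top [(array([204., 290.]), 0.82)]
tab_top [(array([201., 313.]), 0.73)]
gate_edge [(array([253., 277.]), 0.7), (array([199., 313.]), 0.24)]
malachite [(array([190., 291.]), 0.77)]
tamper [(array([323., 514.]), 0.79), (array([214., 226.]), 0.2)]
muller [(array([211., 225.]), 0.57)]
pan_front [(array([299., 282.]), 0.81)]
top {'fx': 470.82043565027953, 'fy': 470.82043565027953, 'cx': 311.9383619746358, 'cy': 241.31052258686478, 'position': array([ 488.46432351,   12.16250295, 1208.54869043]), 'attitude': array([  6.15597741,  -0.7030478 , -88.28917358])}
riffle_box [(array([283., 345.]), 0.96)]
pad_top [(array([264., 376.]), 0.71)]
tab_top [(array([266., 347.]), 0.6)]
gate_edge [(array([186., 340.]), 0.77)]
malachite [(array([310., 406.]), 0.9), (array([186., 342.]), 0.66)]
tamper [(array([263., 120.]), 0.6
[... 599 characters left out ...]
        1.00000000e+00]])}
{'time': 0.9, 'joint_pos': array([-8.08098229e+01,  7.46961019e+00,  8.52650283e+01,  1.20604170e-03,
        8.72648073e+01, -4.89189942e+00]), 'qd': array([-0.01507147, -0.02747519, -0.09875176,  0.01324348,  0.03290209,
        0.01705988]), 'joint_efforts': array([ 6.29424585e-05, -5.69317925e+01, -5.00867379e+01, -4.34297754e-04,
        1.06340081e-03, -3.44661494e-06]), 'tool_pos': array([ 146.02894624, -581.96521796,  231.33505506]), 'tcp_rot': array([-1.79998847e+02, -6.54940961e-04, -7.59179810e+01]), 'ft_force': array([ 1.08767237, -0.14788997, -0.61283369]), 'wrist_torque': array([ 0.02174234, -0.03348077, -0.04393275]), 'finger_gap': 85.78474216100965}
```

```bash
cat >> h.py <<'E'
def cam(n):
    c=camera_model(n)
    if n=="wrist":
        s=sense(); T=np.eye(4); T[:3,:3]=R.from_euler('xyz',s["tcp_rot"],degrees=True).as_matrix(); T[:3,3]=s["tool_pos"]
        M=T@np.asarray(c["T_tool_cam"])
    else:
        M=np.eye(4); M[:3,:3]=R.from_euler('xyz',c["attitude"],degrees=True).as_matrix(); M[:3,3]=c["position"]
    return c,M
def onz(n,at,z,cm=None):
    c,M=cm or cam(n)
    d=M[:3,:3]@np.array([(at[1]-c["cx"])/c["fx"],-(at[0]-c["cy"])/c["fy"],-1])
    return M[:3,3]+d*(z-M[2,3])/d[2]
def proj(n,P,cm=None):
    c,M=cm or cam(n)
    p=(np.atleast_2d(P)-M[:3,3])@M[:3,:3]
    return np.c_[c["cy"]-c["fy"]*p[:,1]/-p[:,2],c["cx"]+c["fx"]*p[:,0]/-p[:,2]]
E
python3 - <<'E'
from h import *
for n,l in {"scene":[("pad",204,290,166),("tab",201,313,186),("edge",253,277,148),("mal",190,291,120),("tamper",323,514,0),("muller",211,225,0),("pan",299,282,0)],"top":[("box",283,345,0),("pad",264,376,166),("tab",266,347,186),("edge",186,340,148),("mal",310,406,120),("tamper",263,120,0),("muller",298,493,0),("pan",193,336,0)]}.items():
    for a in l: print(n,a[0],np.round(onz(n,a[1:3],a[3])))
a=cv2.imread('pics/top0.png'); b=cv2.imread('pics/scene0.png')
cv2.imwrite('pics/t1.png',cv2.resize(a[160:400,230:470],None,fx=2.5,fy=2.5,interpolation=3))
E
```

```text
scene pad [ 563. -136.  166.]
scene tab [546. -72. 186.]
scene edge [734. -59. 148.]
scene mal [ 439. -220.  120.]
scene tamper [535. 483.   0.]
scene muller [ 495. -458.    0.]
scene pan [741. -55.   0.]
top box [515. -87.   0.]
top pad [ 555. -141.  166.]
top tab [547. -75. 186.]
top edge [733. -58. 148.]
top mal [ 454. -218.  120.]
top tamper [548. 490.   0.]
top muller [ 488. -467.    0.]
top pan [748. -58.   0.]
```

View pics/scene0.png

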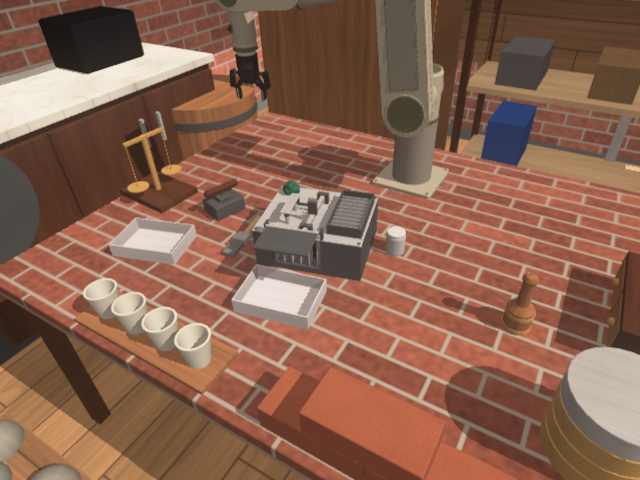

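View pics/t1.png

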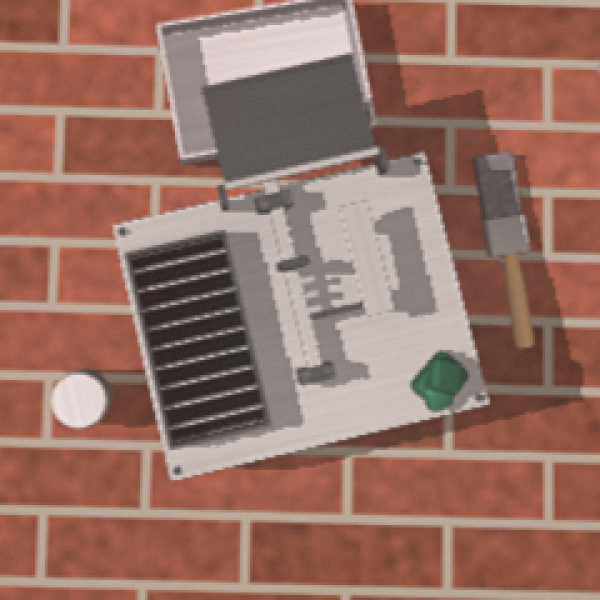

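```bash
python3 - <<'E'
from h import *
# deck corners in crop (x,y): box (-x? ) order: (+x,+y),(-x,+y),(-x,-y),(+x,-y)
C=np.array([(117,227),(170,478),(490,404),(426,153)])/2.5
W=np.array([onz("top",(r+160,c+230),120)[:2] for c,r in C])
B=np.array([(120,150),(-120,150),(-120,-150),(120,-150)],float)
b=B-B.mean(0); w=W-W.mean(0)
psi=np.arctan2((b[:,0]*w[:,1]-b[:,1]*w[:,0]).sum(),(b*w).sum())
Rm=np.array([[np.cos(psi),-np.sin(psi)],[np.sin(psi),np.cos(psi)]])
o=W.mean(0); print("psi",np.degrees(psi),"o",o,"res",np.round(W-o-B@Rm.T,1))
f=lambda x,y:np.round(o+Rm@[x,y],1)
print("pad",f(35,-66),"tab",f(45,0),"edge",f(222,-30),"mal",f(-85,-112))
# target TCP: box (74,-33), z 250
s=sense(); Rt=R.from_euler('xyz',s["tcp_rot"],degrees=True)
t=np.r_[f(74,-33),250]
print("shift cm",Rt.inv().apply(t-s["tool_pos"])/10,"world",t,"turn z deg",-(np.degrees(psi)-90-s["tcp_rot"][2]))
E
```

```text
psi 14.697243828140106 o [506.45399778 -89.54191401] res [[-2.9 -2.9]
 [ 2.4  1.3]
 [ 1.1  0.7]
 [-0.5  0.8]]
pad [ 557.1 -144.5] tab [550.  -78.1] edge [728.8 -62.2] mal [ 452.7 -219.4]
shift cm [-35.77153709 -54.37479042  -1.86580916] world [ 586.4 -102.7  250. ] turn z deg -0.6152248603373636
```

Request:
apply_moves --targets "0 0 0 -2.4 -3.6 -0.1 5.2; 0 0 0 -4.8 -7.2 -0.25 5.2; 0 0 0 -7.2 -10.8 -0.4 5.2; 0 0 0 -9.6 -14.4 -0.5 5.2; 0 0 -0.01 -12 -18 -0.6 5.2"

```text
time: 1.4
tool_pos: [292.3, -420.4, 237.5]
tcp_rot: [-180.0, -0.0, -75.4]
ft_force: [0.3, -0.9, -0.7]
finger_gap: 51.7
```

Request:
apply_moves --targets "0 0 0 -2.4 -3.6 -0.1 5.2; 0 0 0 -4.8 -7.2 -0.25 5.2; 0 0 0 -7.2 -10.8 -0.4 5.2; 0 0 0 -9.6 -14.4 -0.5 5.2; 0 0 0 -12 -18 -0.6 5.2"

```text
time: 1.9
tool_pos: [436.2, -258.7, 243.6]
tcp_rot: [-180.0, -0.0, -75.3]
ft_force: [0.4, 0.1, 0.5]
finger_gap: 52.3
```

Request:
apply_moves --targets "0 0 0 -2.4 -3.6 -0.1 5.2; 0 0 0 -4.8 -7.2 -0.25 5.2; 0 0 0 -7.2 -10.8 -0.4 5.2; 0 0 0 -9.6 -14.4 -0.5 5.2; 0 0 0 -11.2 -17.8 -0.6 5.2"

```text
time: 2.4
tool_pos: [580.2, -104.5, 249.6]
tcp_rot: [-180.0, 0.0, -75.3]
ft_force: [0.1, 0.1, -0.2]
finger_gap: 52.1
```

```bash
python3 - <<'E'
from h import *
s=sense(); print(s["time"],s["tool_pos"],s["tcp_rot"],s["finger_gap"],s["ft_force"])
cm=cam("wrist"); im=snap("wrist","w1.png")
o=np.array([506.45,-89.54]);psi=np.radians(14.7)
c,s_=np.cos(psi),np.sin(psi); inv=lambda p:np.array([[c,s_],[-s_,c]])@(p[:2]-o)
for q,z in(("pad_top",166),("tab_top",186)):
    for d in place_of("wrist",q)[:2]:
        p=onz("wrist",d["at"],z,cm); print(q,np.round(d["at"]),round(d["confidence"],2),np.round(p,1),"box",np.round(inv(p),1))
E
```

```text
2.4 [ 580.16434025 -104.50968178  249.57219908] [-1.79972031e+02  1.42331225e-03 -7.52812757e+01] 52.06783157079652 [ 0.09334125  0.14550672 -0.20407815]
pad_top [292. 358.] 0.77 [ 558.9 -139.7  166. ] box [ 38.  -61.8]
tab_top [295. 260.] 0.71 [548.9 -75.7 186. ] box [44.6  2.6]
```

View pics/w1.png

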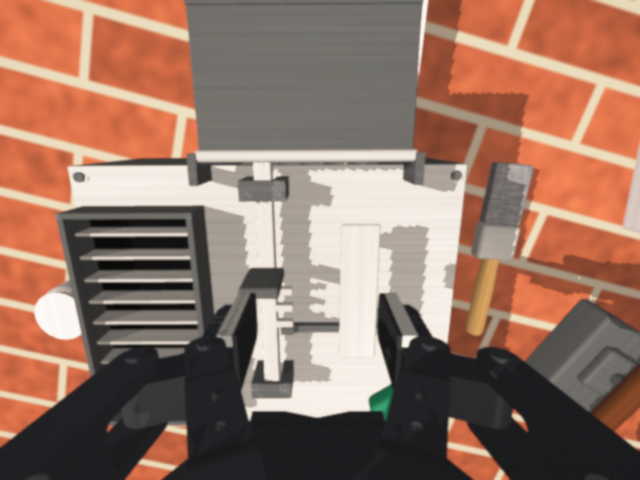

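```bash
python3 - <<'E'
from h import *
cm=cam("wrist"); s=sense(); Rt=R.from_euler('xyz',s["tcp_rot"],degrees=True)
def t(r,c,z): return np.round(Rt.inv().apply(onz("wrist",(r,c),z,cm)-s["tool_pos"]),1)
for n,r,c,z in(("pad gateL",225,342,166),("pad gateR",225,379,166),("pad L",356,341,166),("pad R",356,375,166),("tab L",294,243,186),("tab R",294,280,186),("tabbase R",268,284,146),("guide lo L",200,240,152),("guide lo R",200,287,152),("hinge L",152,197,148),("hinge R",152,416,148)): print(n,t(r,c,z))
im=cv2.imread('pics/w1.png'); cv2.imwrite('pics/w1c.png',cv2.resize(im[170:410,210:430],None,fx=2.5,fy=2.5,interpolation=3))
E
```

```text
pad gateL [ 16.7 -17.9  82.8]
pad gateR [ 40.7 -17.9  82.8]
pad L [17.9 80.  82.9]
pad R [42.7 80.  82.8]
tab L [-46.   21.9  62.9]
tab R [-22.8  21.8  62.9]
tabbase R [-23.8  19.3 102.9]
guide lo L [-51.7 -31.8  96.8]
guide lo R [-19.9 -31.9  96.8]
hinge L [-79.1 -63.2 100.8]
hinge R [ 66.  -63.2 100.8]
```

View pics/w1c.png

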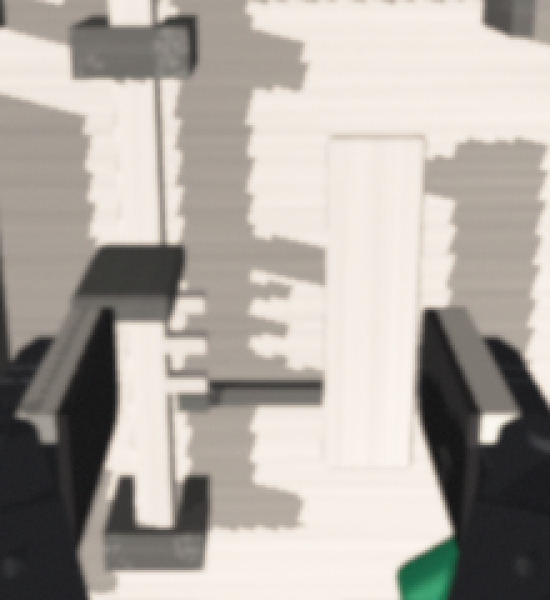

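Request:
apply_moves --targets "0 0 0 -0.3 -0.5 1 5.2; 0 0 0 -0.3 -0.5 2.4 5.2; 0 0 0 -0.3 -0.5 3.8 5.2; 0 0 0 -0.3 -0.5 5 5.2; 0 0 0 -0.3 -0.5 5.4 5.2"

```text
time: 3.05
tool_pos: [581.5, -102.8, 192.5]
tcp_rot: [179.8, 0.1, -75.4]
ft_force: [0.3, 0.3, -0.7]
finger_gap: 52.1
```

```bash
python3 - <<'E'
from h import *
s=sense(); print(s["time"],s["tool_pos"],s["tcp_rot"],s["finger_gap"],s["ft_force"])
im=snap("wrist","w2.png"); a=snap("scene","s2.png")[:,:,::-1]
cv2.imwrite('pics/w2c.png',np.hstack([cv2.resize(im[150:450,190:450,::-1],None,fx=2,fy=2,interpolation=3)[:500],cv2.resize(a[160:285,245:315],None,fx=4,fy=4,interpolation=3)]))
E
```

```text
3.05 [ 581.54725768 -102.80229073  192.47975627] [ 1.79813673e+02  1.00771275e-01 -7.53963826e+01] 52.1252625950594 [ 0.32091565  0.29225045 -0.72303182]
```

View pics/w2c.png

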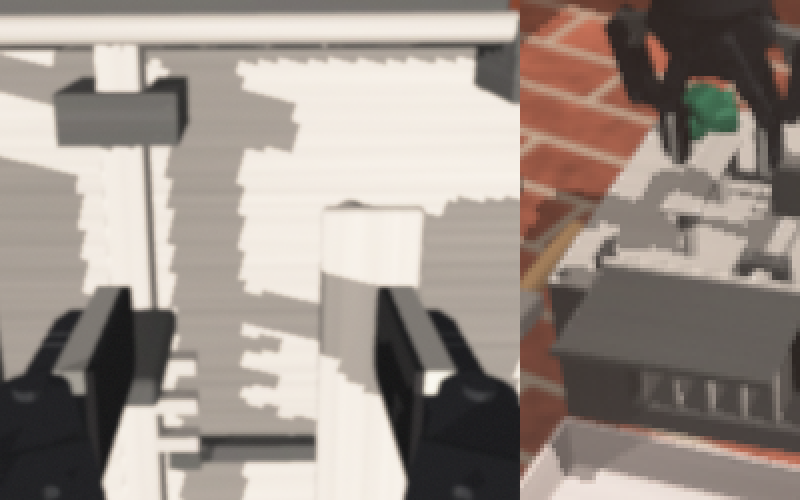

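```bash
python3 - <<'E'
from h import *
cm=cam("wrist"); s=sense(); Rt=R.from_euler('xyz',s["tcp_rot"],degrees=True)
def t(r,c,z): return np.round(Rt.inv().apply(onz("wrist",(r/2+150,c/2+190),z,cm)-s["tool_pos"]),1)
print(s["tool_pos"])
for n,r,c,z in(("pad gateL",207,321,166),("pad gateR",207,423,166),("pad L",480,316,166),("tabbase R",310,175,146),("tabtop R",380,162,186),("bolt L",200,100,146),("bolt R",200,147,146),("guide far base?",145,55,120),("guide R",145,178,120)): print(n,t(r,c,z))
for p in((-26,-11,0),(-26,-11,-6),(-40,-11,-6),(26,-11,-6),(-26,11,-6)):
    q=proj("wrist",s["tool_pos"]+Rt.apply(p),cm)[0]; print(p,np.round([(q[0]-150)*2,(q[1]-190)*2]))
E
```

```text
[ 582.24629975 -102.73444253  193.93161566]
pad gateL [ 17.3 -16.3  27.9]
pad gateR [ 42.9 -16.3  27.9]
pad L [18.1 65.3 28. ]
tabbase R [-22.8  22.1  48. ]
tabtop R [-21.6  20.8   8. ]
bolt L [-42.8 -11.8  48. ]
bolt R [-29.6 -11.8  47.9]
guide far base? [-61.6 -21.6  74. ]
guide R [-23.3 -21.6  73.9]
(-26, -11, 0) [270. 132.]
(-26, -11, -6) [282. 127.]
(-40, -11, -6) [282.  60.]
(26, -11, -6) [282. 377.]
(-26, 11, -6) [375. 132.]
```

Request:
apply_moves --targets "0 0 0 -0.2 0 1 5.2; 0 0 0 -0.2 0 2 5.2; 0 0 0 -0.2 0 3 5.2; 0 0 0 -0.2 0 3 5.2; 0 0 0 -0.2 0 3 5.2"

```text
time: 3.65
tool_pos: [582.4, -100.6, 164.9]
tcp_rot: [180.0, 0.0, -75.3]
ft_force: [-0.2, 0.4, 0.2]
finger_gap: 52.0
```

Request:
apply_moves --targets "0 0 0 0 0 0.2 5.2; 0 0 0 0 0 0.4 5.2; 0 0 0 0 0 0.6 5.2; 0 0 0 0 0 0.8 5.2; 0 0 0 0 0 0.8 5.2"

```text
time: 4.15
tool_pos: [583.0, -100.8, 157.6]
tcp_rot: [-179.9, -0.0, -75.3]
ft_force: [1.3, 0.0, 5.0]
finger_gap: 52.2
```

Request:
apply_moves --targets "0 0 0 0 0 0.15 5.2; 0 0 0 0 0 0.3 5.2; 0 0 0 0 0 0.45 5.2; 0 0 0 0 0 0.6 5.2; 0 0 0 0 0 0.6 5.2"

```text
time: 4.65
tool_pos: [583.2, -100.8, 152.5]
tcp_rot: [-179.9, -0.0, -75.3]
ft_force: [-1.9, 0.7, 10.1]
finger_gap: 51.9
```

Request:
apply_moves --targets "0 0 0 0 0 0.05 5.2; 0 0 0 0 0 0.1 5.2; 0 0 0 0 0 0.15 5.2; 0 0 0 0 0 0.2 5.2; 0 0 0 0 0 0.2 5.2"

```text
time: 5.15
tool_pos: [583.4, -101.0, 152.2]
tcp_rot: [-179.9, -0.1, -75.3]
ft_force: [-7.2, 2.3, 19.1]
finger_gap: 51.8
```

```bash
python3 - <<'E'
from h import *
s=sense(); print(s["time"],s["tool_pos"],s["ft_force"],s["wrist_torque"])
Rt=R.from_euler('xyz',s["tcp_rot"],degrees=True); print("tool f",Rt.inv().apply(s["ft_force"]),"t",Rt.inv().apply(s["wrist_torque"]))
im=snap("wrist","w3.png"); a=snap("scene","s3.png")[:,:,::-1]
cv2.imwrite('pics/w3c.png',np.hstack([cv2.resize(im[150:400,190:450,::-1],None,fx=2,fy=2,interpolation=3),cv2.resize(a[160:285,245:315],None,fx=4,fy=4,interpolation=3)]))
E
```

```text
5.15 [ 583.42504968 -100.95639344  152.18264503] [-7.22868216  2.27138471 19.1178902 ] [-0.24089374  1.07627044 -0.14597904]
tool f [ -3.99545502   6.37866006 -19.13781061] t [-1.10243553 -0.03889621  0.14429386]
```

View pics/w3c.png

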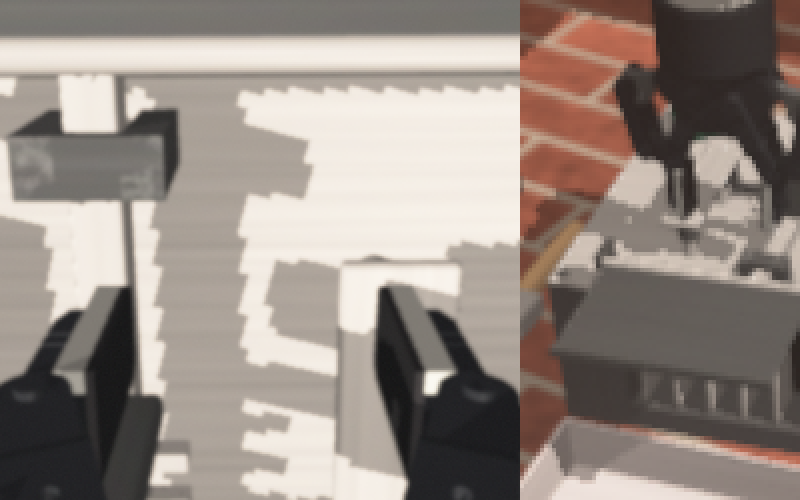

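Request:
apply_moves --targets "0 0 0 0 0.3 0 5.2; 0 0 0 0 0.6 0 5.2; 0 0 0 0 0.9 0 5.2; 0 0 0 0 1.2 0 5.2; 0 0 0 0 1.5 0 5.2"

```text
time: 5.75
tool_pos: [571.7, -104.5, 152.5]
tcp_rot: [-179.5, -0.2, -75.3]
ft_force: [10.3, 3.4, 9.2]
finger_gap: 52.4
```

Request:
apply_moves --targets "0 0 0 0 0.2 0.05 5.2; 0 0 0 0 0.4 0.1 5.2; 0 0 0 0 0.7 0.1 5.2; 0 0 0 0 1 0.1 5.2; 0 0 0 0 1.3 0.1 5.2"

```text
time: 6.25
tool_pos: [560.3, -107.6, 152.4]
tcp_rot: [-179.4, -0.2, -75.3]
ft_force: [12.3, 4.9, 12.7]
finger_gap: 52.0
```

Request:
apply_moves --targets "0 0 0 0 0.3 0 5.2; 0 0 0 0 0.6 0 5.2; 0 0 0 0 0.9 0 5.2; 0 0 0 0 1.2 0 5.2; 0 0 0 0 1.5 0 5.2"

```text
time: 6.75
tool_pos: [545.6, -111.5, 152.4]
tcp_rot: [-179.4, -0.2, -75.3]
ft_force: [10.6, 3.8, 13.5]
finger_gap: 52.1
```

Request:
apply_moves --targets "0 0 0 0 0.3 0 5.2; 0 0 0 0 0.6 0 5.2; 0 0 0 0 0.9 0 5.2; 0 0 0 0 1.2 0 5.2; 0 0 0 0 1.5 0 5.2"

```text
time: 7.25
tool_pos: [531.1, -115.4, 152.4]
tcp_rot: [-179.4, -0.2, -75.3]
ft_force: [10.8, 3.3, 13.9]
finger_gap: 52.1
```

Request:
apply_moves --targets "0 0 0 0 0.1 0 5.2; 0 0 0 0 0.2 0 5.2; 0 0 0 0 0.3 0 5.2; 0 0 0 0 0.3 0 5.2; 0 0 0 0 0.3 0 5.2"

```text
time: 7.75
tool_pos: [530.2, -115.7, 152.5]
tcp_rot: [-179.1, -0.3, -75.3]
ft_force: [23.1, 5.7, 6.3]
finger_gap: 52.0
```

Request:
apply_moves --targets "0 0 0 0 0 0.05 5.2; 0 0 0 0 -0.1 0.05 5.2; 0 0 0 0 -0.2 0.05 5.2; 0 0 0 0 -0.3 0.05 5.2; 0 0 0 0 -0.4 0.05 5.2"

```text
time: 8.25
tool_pos: [530.5, -115.8, 152.1]
tcp_rot: [-179.6, -0.2, -75.3]
ft_force: [-4.6, 2.1, 23.9]
finger_gap: 52.2
```

```bash
python3 - <<'E'
from h import *
im=snap("wrist","w4.png"); a=snap("scene","s4.png")[:,:,::-1]
cv2.imwrite('pics/w4c.png',np.hstack([cv2.resize(im[150:400,190:450,::-1],None,fx=2,fy=2,interpolation=3),cv2.resize(a[160:285,245:315],None,fx=4,fy=4,interpolation=3)]))
E
```

```text
(no output)
```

View pics/w4c.png

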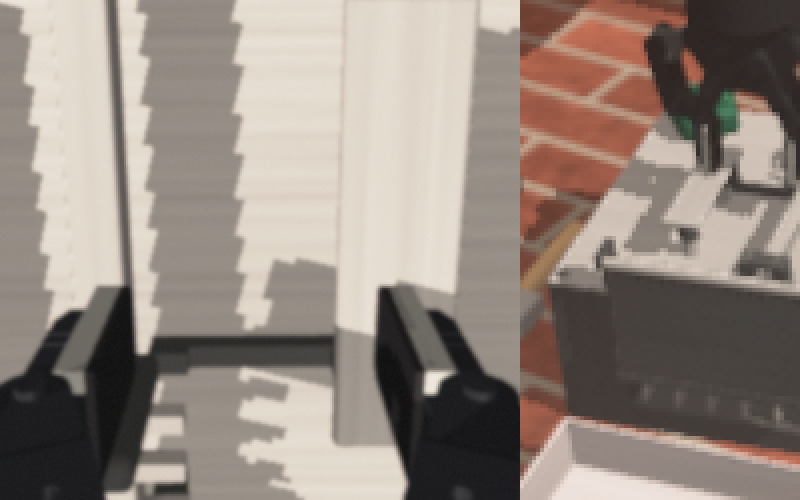

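The gate hangs down in the scene crop, the tab sits past the pawl arm with the bolt drawn, and the right fingertip still presses the pad. Next I release by lifting straight up.

Request:
apply_moves --targets "0 0 0 0 -0.2 -0.3 5.2; 0 0 0 0 -0.2 -0.9 5.2; 0 0 0 0 -0.2 -1.5 5.2; 0 0 0 0 -0.2 -2.5 5.2; 0 0 0 0 -0.2 -4 5.2"

```text
time: 8.85
tool_pos: [528.7, -113.7, 186.3]
tcp_rot: [179.9, 0.1, -75.3]
ft_force: [-0.6, 0.5, 0.7]
finger_gap: 51.6
```

Request:
apply_moves --targets "0 0 0 0 0 -2 5.2; 0 0 0 0 0 -5 5.2; 0 0 0 0 0 -8 5.2; 0 0 0 0 -1.5 -8 5.2; 0 0 0 0 -3 -8 5.2"

```text
time: 9.35
tool_pos: [558.7, -106.8, 269.0]
tcp_rot: [-180.0, -0.0, -75.4]
ft_force: [-0.5, -0.2, -0.8]
finger_gap: 52.0
```

```bash
python3 - <<'E'
from h import *
s=sense(); print(s["time"],s["tool_pos"],s["ft_force"])
cm=cam("wrist"); im=snap("wrist","w5.png"); a=snap("scene","s5.png")[:,:,::-1]
o=np.array([506.45,-89.54]);p_=np.radians(14.7);c,s_=np.cos(p_),np.sin(p_)
for q,z in(("pad_top",166),("tab_top",186)):
    for d in place_of("wrist",q)[:1]: print(q,np.round(d["at"]),round(d["confidence"],2),"box",np.round(np.array([[c,s_],[-s_,c]])@(onz("wrist",d["at"],z,cm)[:2]-o),1))
cv2.imwrite('pics/w5c.png',np.hstack([cv2.resize(im[:,130:500,::-1],None,fx=1.2,fy=1.2,interpolation=3)[:560],cv2.resize(a[160:300,245:330],None,fx=4,fy=4,interpolation=3)]))
E
```

```text
9.35 [ 558.72852192 -106.83839754  268.96320919] [-0.51179726 -0.15491168 -0.81542271]
pad_top [257. 362.] 0.78 box [ 35.7 -63. ]
tab_top [312. 269.] 0.86 box [1.8 3.3]
```

View pics/w5c.png

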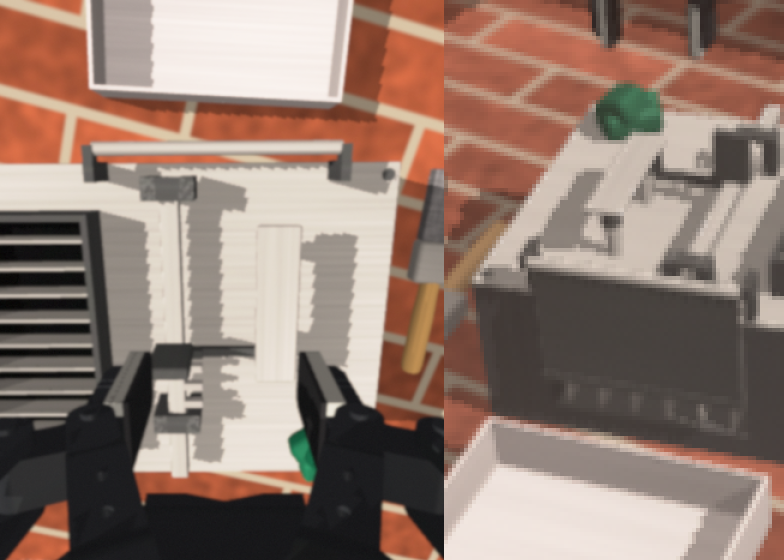

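```bash
python3 - <<'E'
from h import *
f=lambda n:cv2.imread('pics/'+n)
A=cv2.resize(f('scene0.png')[185:225,270:330],None,fx=6,fy=6,interpolation=3)
B=cv2.resize(f('s5.png')[185:225,270:330],None,fx=6,fy=6,interpolation=3)
C=cv2.resize(f('s4.png')[185:225,270:330],None,fx=6,fy=6,interpolation=3)
cv2.imwrite('pics/cmp.png',np.hstack([np.vstack([A,B]),np.vstack([C,C*0])]))
E
```

```text
(no output)
```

View pics/cmp.png

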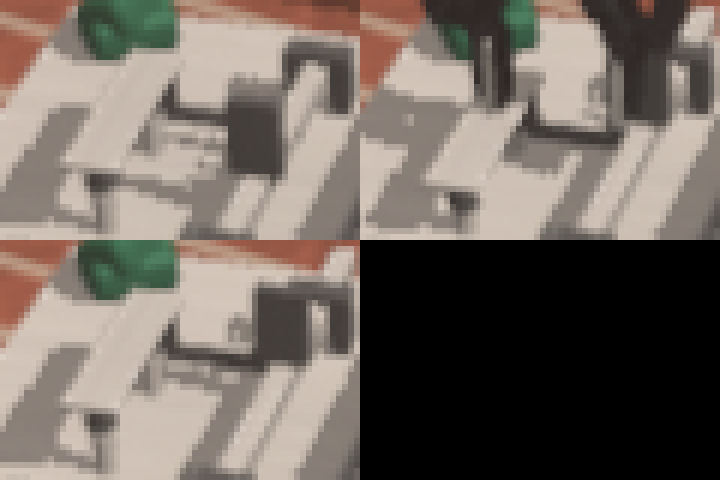

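The front edge of the pad is at the same pixel row as at the start (165 in the crop). When pressed it was at about 185, so the catch is fully up. The malachite has not moved.

```bash
python3 -c "
from bench import *
print(hand_in())"
```

```text
the job is handed in; nothing more can be done
None
```

The riffle box outlet is closed and the job is handed in, after about 9.5 s of robot time. I pressed the catch to its bottom with one fingertip. With it held down, I pushed the bolt's tab with the other to its stop, and the gate dropped. I then eased off and lifted the hand straight up.

Last checks:
- **Bolt:** the tab moved from box x of about 45 to about 2, so the bolt is drawn by about 43 mm. It met a hard stop at about 23 N sideways.
- **Catch:** the pad is back at its starting height in the scene picture, so the catch has sprung back up.
- **Gate:** it hangs down across the outlet.
- **Bystanders:** the pictures showed nothing disturbed. I compared only the malachite directly with its starting position.
- **Robot:** the hand is clear, at a TCP height of 269 mm, and the force reads about zero.

**Press force:** at the bolt's stop the reading on the catch dipped to about 6 N, just under the 7 N it needs at the bottom. By then the bolt was already fully drawn, and I pressed down again before letting go.

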